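Open the ratchet clamp that keeps the vial rack

ROBOT

A 6-joint arm with a two-finger parallel gripper is mounted at the origin on a cart in front of the work surface, level with it; the furniture and walls round the work are solid. World frame = base frame: x ahead of the robot, y to its left, z up, the work surface at z = 0. Lengths are in m, angles in rad, forces in N, time in s.
With the tool pointing down it reaches from about 0.325 to 0.9 m from the base axis. Payload 6.1 kg.
Tool frame: the origin (TCP) lies on the centre line of the jaws, within the pads' length; the fingertips stand 25 mm ahead of it and the grasp point (between the pads) lies 6 mm ahead of it; z points along the fingers, x is the direction in which the jaws open and shut, and the axes are right-handed (so a half turn about z gives the same grasp; the last joint's range is limited). The gripper opens to 85 mm and grips with 20 to 120 N. Pads are 22 mm wide; open, the fingers measure 114 mm over their backs; the gripper's body (76 mm by 85 mm) begins 54 mm behind the grasp point. The pads swing forward as they close: fully open they stand 13 mm farther back than shut.
Start: joints at [-1.423, 0.22, 1.526, -0, 1.395, -0.126], TCP at [0.169, -0.602, 0.256] pointing down, gripper open.
Joint ranges: [-2.98, 2.98], [-0.91, 2.08], [0.09, 2.57], [-1.24, 4.39], [0.2, 2.65], [-2.68, 2.68]. Speed limits (rad/s): [2.57, 2.57, 3.01, 3.14, 3.14, 3.14].

INTERFACE

Orientations are given as [roll, pitch, yaw] about the fixed x, y, z axes, in that order (R = Rz(yaw) Ry(pitch) Rx(roll)).
In Python, from bench import bot gives the robot as it stands. The module is installed in compiled form; this text tells all that it offers.
- The arm moves only by the tool jog_arm, never from a script. Its argument "moves" is text: rows parted by semicolons, each of 4 numbers parted by spaces: the shift along the tool's x, y, z in mm, then the turn about the tool's z in degrees. In form: dx dy dz turn; .... A call has 1 to 5 rows; each row is the pose to reach, as a shift and turn from the pose measured when the call began, along the tool's axes at that moment; what a row does not reach only later rows make up. A row lasts 1/8 s, in which the tool goes at most 62.5 mm and 10.7 degrees, less where a joint would pass 70% of its speed; a pose out of reach is approached as far as the arm can. A call with a gripper value outside its range is refused whole. "hand" is the opening, from 0 (shut) to 1 (fully open), set as the call begins (left out, the last holds). The fingers move at their own pace and stop on an object; "squeeze" is the grip in N (left out, the last holds). Time passes only in rows, so rows that repeat a pose let the fingers close. It gives the time, the measured TCP pose, the force and the opening at its end, in the units of the state.
- bot.get_obs(): the state, without advancing time (a new reading comes with each control period).
- bot.snapshot(name): name is "side" or "top"; returns the picture (420x560x3 uint8, red, green, blue); there is no depth.
- bot.camera_params(name): a dict with "K" (3x3 intrinsics, pixels), "xyz" and "attitude" of the camera in the world. Camera axes: x right, y down, z forward; pixel columns grow to the right and rows downward; lengths in m; the calibration is good to about 2 mm. A picture is of the moment at which its call begins. camera_params takes no time and is no camera call.
- bot.finish_job(): hands the job in, once; it reports no verdict.
Trained networks look in the newest picture that a camera, given by its name, has taken for a name from the list of things; names that differ only in an ending like _2 or _b are one class to them, and where a whole thing is asked for, a point or a joint stands for the part that bears it (a point fixed in the world has none). Each returns a list of dicts, best first, with "p" (0 to 1); they miss things now and then, are a little off and sometimes report something else, mostly with a low value. They report only what shows in the picture. A call takes as long as a camera call. They do not tell look-alikes from the thing itself.
- bot.boxes_of(name, camera): "box" ([centre column, centre row, width, height] as shares, 0 to 1, of the picture: columns of its width, rows of its height, round what is visible of it).
- bot.silhouettes(name, camera): "pixels" (420x560 bool, what is visible of it) and "box" ([centre column, centre row, width, height] as shares, 0 to 1, of the picture: columns of its width, rows of its height, round what is visible of it).
The state is a dict: "time_s": time; "q": joint angles; "qvel": joint speeds; "effort": joint torques, N m; "eef_pos": TCP position; "orientation": TCP orientation; "ft_force": force on the tool from outside, world axes, zero at the start; "torque": the same for the moment, N m; "grip_width": opening from 0.0 (shut) to 1.0 (fully open).
Only numpy, scipy, OpenCV 4.12 (cv2) and the standard library are available. Lean on these libraries where they do the work, as an engineer would, in place of code of your own. Each camera call takes 0.05 s, during which the arm holds its last target.

TASK

The wooden vial rack stands in a ratchet clamp; open the clamp fully so that the rack can be taken out later. With the fingertips press the black release pad on top of the sliding jaw all the way down and, keeping it down, push the jaw back along its bar, away from the rack, until it meets the end stop; then let the pad spring up. It is all pressing and pushing: lift nothing, and leave the rack and the bottle, tally counter and dish beside the clamp where they stand.

Things in the scene. Friction and masses are not known exactly. Their poses are not given: they have to be found in the camera images.
- rack_clamp: Light and dark grey metal ratchet clamp fixed to the table, 285 mm long. Origin on the table top under the bar; x runs along the bar the way the jaw opens, y across it, z up. At -x a fixed fence 164 mm wide, 75 mm high (inner face x = -144 mm), then a 28 mm high platform with the rack, then the toothed bar (16 mm wide, top 26 mm), at +x the end stop (70 mm wide, 63 mm high). Place and angle vary.
- clamp_jaw (a joint): Position in m of the sliding jaw along the clamp's +x: 0 = closed up to the rack, 0.110 = fully open against the end stop; starts between 0 and 0.030. Ratchet teeth 8 mm apart stop it from opening (after up to 8 mm of slack) unless the pad is more than 5 mm down; then it slides against about 3 N of friction. It stays where it is left; no spring moves it.
- release_pad (a joint): Travel in m of the release pad: 0 = up (ratchet engaged), 0.008 = all the way down. A spring pushes it up, about 2 N at the top and 6 N fully down; let go, it comes up by itself. It may stand up to 0.005 down while its pawl rests on the side of a tooth. The jaw carries it along.
- pad_top (a point): Centre of the top face of the release pad, a ribbed black plate 54 mm along the bar by 60 mm across, 70 mm above the table when up, 62 mm fully down; axes as the clamp's. It is the floor of a trough 60 mm long, open at both sides: the jaw's front plate (120 mm wide, top 84 mm above the table) stands 30 mm from this point to -x, the push wall 30 mm to +x.
- push_wall (a point): Middle, 84 mm above the table, of the face of the jaw's push wall that looks toward the pad and the rack. The wall is the upright at the jaw's back end, 64 mm wide, 12 mm thick, top 98 mm above the table. Pushed toward the clamp's +x here it takes the whole jaw along.
- end_stop (a point): Middle of the top edge of the end stop's face, 62 mm above the table, in the clamp's frame at x = 97 mm; the back of the push wall meets this face when the jaw is fully open.
- vial_rack: Wooden vial rack, 46 by 151 by 53 mm, with three capped vials fixed in it (tops 68 mm above the rack's underside, 96 mm above the table). It stands loose on the clamp's platform, its long side across the bar, 0.12 m from the clamp's origin toward -x. Origin at the centre of its underside, z up. Leave it.
- iodine_bottle: Small brown bottle with dark cap, 42 mm across, 78 mm high, loose on the table beside the clamp. Origin at the centre of its underside. Leave it.
- tally_counter: Grey hand tally counter with a ring, 43 by 64 by 22 mm, loose on the table beside the clamp. Origin at the centre of its underside. Leave it.
- petri_dish: Clear petri dish with dark eggs, 58 mm across, 12 mm high, loose on the table beside the clamp. Origin at the centre of its underside. Leave it.
There are look-alikes about, which are no part of the job. Of the things that look like the tally_counter, the larger one is meant.

How it is judged:
On the way, in this order (a step that is already met when the one before it is completed fails the run):
1. the release pad is pressed down (more than 6 mm of its 8 mm) while the jaw is still near the rack (value of joint release_pad above 0.006 m and value of joint clamp_jaw below 0.05 m), for 0.1 s.
2. the jaw is pushed back to the end stop (value of joint clamp_jaw above 0.106 m), for 0.1 s.
At the end, for the whole second after the job is handed in: The jaw stands at rest within 4 mm of the end stop (joint above 0.106), the release pad has sprung up (less than 2 mm down), and the rack, bottle, counter and dish are upright and within 20 mm of where they stood (value of joint clamp_jaw above 0.106 m and value of joint release_pad below 0.002 m and velocity of joint clamp_jaw between -0.005 and 0.005 m/s and distance of each of vial_rack, iodine_bottle, tally_counter, petri_dish from where it was at the start of the episode below 0.02 m and angle between each of vial_rack, iodine_bottle, tally_counter, petri_dish's own z axis and vertical below 0.3 rad); the robot touches nothing.
It fails at once if the vial rack is shoved, carried or lifted (moved more than 20 mm) (distance of vial_rack from where it was at the start of the episode above 0.02 m).
It fails at once if the brown bottle is shoved, carried or lifted (moved more than 20 mm) (distance of iodine_bottle from where it was at the start of the episode above 0.02 m).
It fails at once if the tally counter is shoved, carried or lifted (moved more than 20 mm) (distance of tally_counter from where it was at the start of the episode above 0.02 m).
It fails at once if the petri dish is shoved, carried or lifted (moved more than 20 mm) (distance of petri_dish from where it was at the start of the episode above 0.02 m).
It fails at once if the rack, the bottle, the counter or the dish is tipped by more than about 17 degrees (angle between any of vial_rack, iodine_bottle, tally_counter, petri_dish's own z axis and vertical above 0.3 rad).
It also fails if it takes over 32 s, if anything falls off the work surface, if the arm or the gripper's body presses on something with over 40 N, if the wrist force passes 120 N, or if a joint passes its speed limit or range.

## Working session

There is one attempt and no reset: what is moved stays moved. The work goes in short steps, Python scripts to look and compute and a tool call to move; the robot and the scene stay as the last step left them, time stands still between calls to the robot, and variables do not carry over. Pictures are saved under pics/ and viewed, and the job is handed in when it is done.

Besides the shell and the picture viewer there is one more tool, called after ">>>" as name(argument=value, ...) on one line, values as JSON. jog_arm: Moves the arm, as the interface text tells. Its arguments: {"type":"object","properties":{"moves":{"type":"string"},"hand":{"type":"number"},"squeeze":{"type":"number"}},"required":["moves"]}

```bash
ls; mkdir -p pics; python3 - <<'E'
from bench import bot
import cv2
o=bot.get_obs();print(o)
for n in("side","top"):
    im=bot.snapshot(n);cv2.imwrite(f"pics/{n}0.png",im[:,:,::-1]);print(n,bot.camera_params(n))
E
```

```text
pics
{'time_s': 0.0, 'q': array([-1.42311379e+00,  2.21232562e-01,  1.52763785e+00, -2.73352415e-05,
        1.39472921e+00, -1.26085214e-01]), 'qvel': array([ 4.06573321e-05, -3.18913814e-04,  1.49626581e-03, -2.28647129e-03,
        9.30051965e-04,  7.08959363e-05]), 'effort': array([-1.78066199e-03, -4.96906078e+01, -3.89397168e+01, -1.60309874e-04,
        1.10630470e-02, -2.36825787e-05]), 'eef_pos': array([ 0.16888679, -0.60114817,  0.25518108]), 'orientation': array([-3.14136696e+00,  1.99441996e-03, -1.29702353e+00]), 'ft_force': array([-0.42967968,  0.4610316 , -0.33988786]), 'torque': array([-0.02561928, -0.01445061, -0.00550348]), 'grip_width': 0.9960302367423063}
side {'K': array([[399.03073801,   0.        , 278.82672836],
       [  0.        , 399.03073801, 218.88327594],
       [  0.        ,   0.        ,   1.        ]]), 'xyz': array([0.46781362, 0.82928782, 0.44348448]), 'attitude': array([-1.98668606, -0.0093941 , -2.98092615])}
top {'K': array([[542.10130416,   0.        , 278.66912214],
       [  0.        , 542.10130416, 199.04583771],
       [  0.        ,   0.        ,   1.        ]]), 'xyz': array([0.55028382, 0.05286762, 0.96707183]), 'attitude': array([-3.09237792,  0.00537002, -1.57435776])}
```

View pics/top0.png

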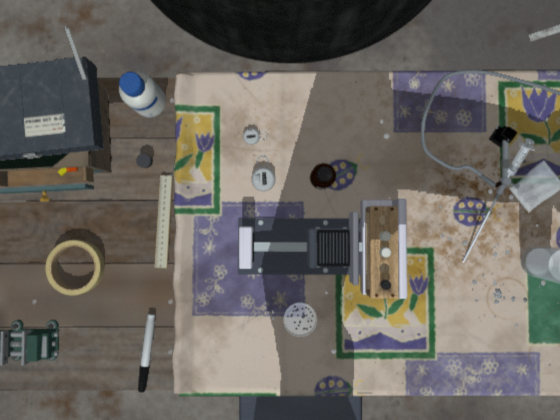

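View pics/side0.png

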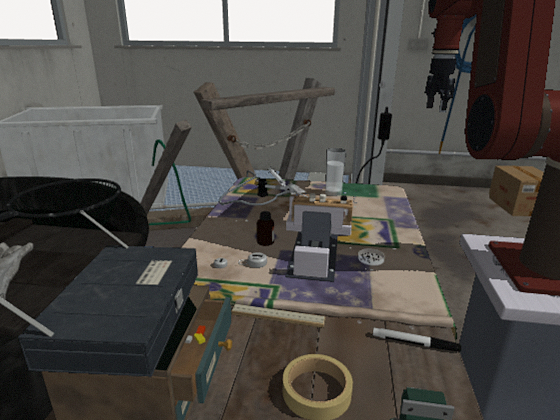

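```bash
cat > h.py <<'E'
import numpy as np,cv2
from scipy.spatial.transform import Rotation as R
from bench import bot
def cam(n):
    c=bot.camera_params(n);return c['K'],np.array(c['xyz']),R.from_euler('xyz',c['attitude']).as_matrix()
def ray(n,u,v,z):
    K,t,M=cam(n);d=M@np.linalg.inv(K)@[u,v,1.];return t+d*(z-t[2])/d[2]
def proj(n,p):
    K,t,M=cam(n);q=K@(M.T@(np.asarray(p)-t));return q[:2]/q[2]
E
python3 - <<'E'
from h import *
im=cv2.imread('pics/top0.png');c=im[120:340,225:425];cv2.imwrite('pics/crop0.png',cv2.resize(c,None,fx=2.7,fy=2.7,interpolation=cv2.INTER_CUBIC)) 
c=im[120:200,230:350];cv2.imwrite('pics/crop1.png',cv2.resize(c,None,fx=5,fy=5,interpolation=cv2.INTER_CUBIC)) 
for n in("release_pad","clamp_jaw","vial_rack","push_wall","tally_counter","rack_clamp"):
    for s in bot.silhouettes(n,"top")[:3]:
        ys,xs=np.nonzero(s['pixels']); print(n,round(s['p'],2),cv2.minAreaRect(np.c_[xs,ys].astype(np.float32)),len(xs))
print(ray("top",300,248,0),ray("top",400,248,0))
E
```

```text
release_pad 0.77 ((333.0, 248.0), (34.0, 36.0), 0.0) 1215
clamp_jaw 0.91 ((332.0, 248.5), (73.0, 52.0), 90.0) 2332
clamp_jaw 0.28 ((260.2713623046875, 175.42608642578125), (32.2462043762207, 25.229894638061523), 54.78240966796875) 531
vial_rack 0.87 ((381.0, 252.0), (92.0, 34.0), 90.0) 3039
push_wall 0.88 ((332.0838928222656, 248.52182006835938), (74.07424926757812, 53.50864028930664), 88.63607025146484) 2462
tally_counter 0.68 ((251.5, 136.5), (15.0, 15.0), 90.0) 208
tally_counter 0.6 ((262.7500305175781, 179.25), (22.62741470336914, 23.33452033996582), 45.0) 462
tally_counter 0.27 ((299.8000183105469, 318.9000244140625), (32.64659118652344, 32.199378967285156), 26.56505012512207) 872
rack_clamp 0.8 ((322.0466613769531, 250.09896850585938), (99.4198989868164, 169.06936645507812), 88.72696685791016) 8769
[0.5106528  0.02027844 0.        ] [ 0.51005936 -0.15729405  0.        ]
```

View pics/crop0.png

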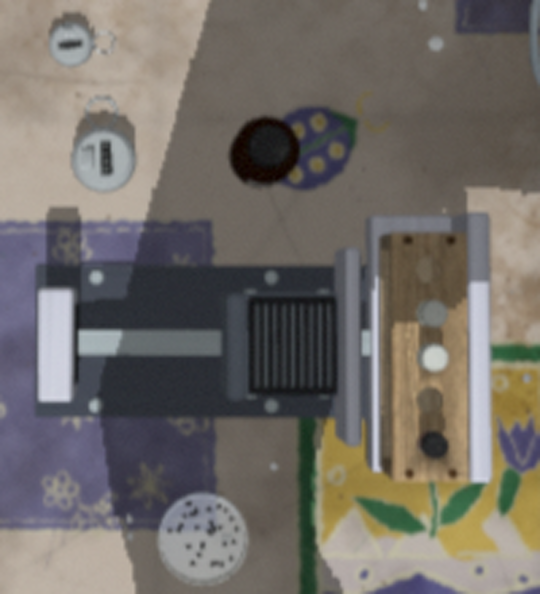

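View pics/crop1.png

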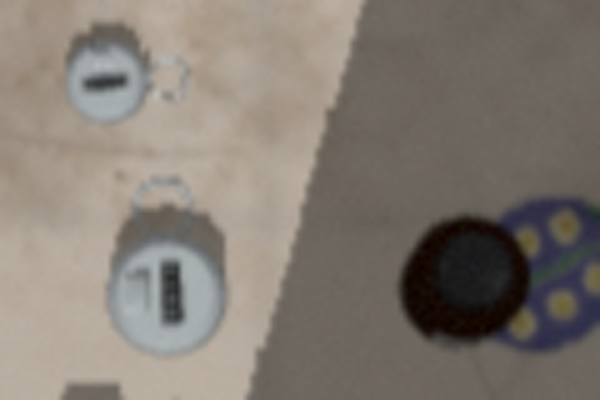

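```bash
python3 - <<'E'
from h import *
c=lambda x,y,z:ray("top",225+x/2.7,120+y/2.7,z).round(4)
print("bar",c(82,343,.026),c(215,343,.026),c(365,344,.026))
print("pad L/R ends",c(250,345,.07),c(336,345,.07),"top/bot",c(292,297,.07),c(292,392,.07))
print("front plate ends",c(347,248,.084),c(347,444,.084))
print("push wall ends",c(237,293,.098),c(237,400,.098),"faces",c(227,345,.098),c(247,345,.098))
print("stop inner/outer",c(74,345,.063),c(38,345,.063),'ends',c(55,288,.063),c(55,402,.063))
print("fence inner/outer",c(470,400,.075),c(489,400,.075),'ends',c(480,217,.075),c(480,481,.075))
o=bot.get_obs();T=R.from_euler('xyz',o['orientation']).as_matrix();print(T.round(4))
print(proj("top",[.52,-.03,.07]))
E
```

```text
bar [0.5136 0.0984 0.026 ] [0.5134 0.0131 0.026 ] [ 0.5124 -0.0829  0.026 ]
pad L/R ends [ 0.5138 -0.0064  0.07  ] [ 0.5136 -0.0589  0.07  ] top/bot [ 0.543  -0.0323  0.07  ] [ 0.4851 -0.0318  0.07  ]
front plate ends [ 0.5725 -0.0643  0.084 ] [ 0.4551 -0.0631  0.084 ]
push wall ends [0.5457 0.003  0.098 ] [0.4826 0.0034 0.098 ] faces [0.515  0.0091 0.098 ] [ 0.5149 -0.0027  0.098 ]
stop inner/outer [0.5139 0.1015 0.063 ] [0.5139 0.1237 0.063 ] ends [0.549  0.1132 0.063 ] [0.479  0.1132 0.063 ]
fence inner/outer [ 0.4803 -0.139   0.075 ] [ 0.4803 -0.1505  0.075 ] ends [ 0.5913 -0.1467  0.075 ] [ 0.4316 -0.1443  0.075 ]
[[ 2.704e-01 -9.627e-01 -0.000e+00]
 [-9.627e-01 -2.704e-01  3.000e-04]
 [-3.000e-04 -0.000e+00 -1.000e+00]]
[331.90048148 243.952094  ]
```

>>> jog_arm(moves="-461 -488 0 -74.3;-461 -488 0 -74.3;-461 -488 0 -74.3;-461 -488 0 -74.3;-461 -488 0 -74.3", hand=0)

```text
time_s: 1.02
eef_pos: [0.3304, -0.332, 0.2566]
orientation: [3.141, -0.001, -0.354]
ft_force: [0.8, 0.1, -0.0]
grip_width: -0.001
```

```bash
cat > go.py <<'E'
import sys
from h import *
tgt=np.array(eval(sys.argv[1]));o=bot.get_obs()
T=R.from_euler('xyz',o['orientation']).as_matrix()
print(o['time_s'],o['eef_pos'].round(4),o['orientation'].round(4),o['ft_force'].round(1),o['grip_width'])
print("shift mm",(T.T@(tgt-o['eef_pos'])*1000).round(1),"turn",np.degrees(np.arctan2(T[1,0],T[0,0])-0).round(2))
E
python3 go.py "[.514,-.025,.256]"
```

```text
1.025 [ 0.3304 -0.332   0.2566] [ 3.1414e+00 -9.0000e-04 -3.5380e-01] [ 0.8  0.1 -0. ] -0.0010375802006775698
shift mm [  65.9 -351.6    0.6] turn -20.27
```

>>> jog_arm(moves="66 -352 0 -20.3;66 -352 0 -20.3;66 -352 0 -20.3;66 -352 0 -20.3;66 -352 0 -20.3")

```text
time_s: 1.65
eef_pos: [0.4908, -0.0635, 0.257]
orientation: [3.141, -0.002, 0.001]
ft_force: [0.5, 0.9, -1.2]
grip_width: 0.001
```

```bash
python3 go.py "[.514,-.025,.160]"
```

```text
1.65 [ 0.4908 -0.0635  0.257 ] [ 3.1406e+00 -2.1000e-03  5.0000e-04] [ 0.5  0.9 -1.2] 0.0008768571899814822
shift mm [ 23.  -38.6  97. ] turn 0.03
```

>>> jog_arm(moves="23 -39 0 0;23 -39 0 0;23 -39 60 0;23 -39 97 0;23 -39 97 0")

```text
time_s: 2.28
eef_pos: [0.5111, -0.0249, 0.1569]
orientation: [-3.141, 0.005, -0.0]
ft_force: [0.1, -0.4, -0.9]
grip_width: 0.0
```

```bash
python3 go.py "[.514,-.025,.095]"; python3 - <<'E'
from h import *
a=bot.snapshot("top");b=bot.snapshot("side")
a=cv2.resize(a[150:350,200:430],None,fx=2,fy=2);b=cv2.resize(b[100:300,220:420],None,fx=2,fy=2)
cv2.imwrite('pics/c2.png',np.hstack([a[:400,:400],b])[:,:,::-1])
E
```

```text
2.275 [ 0.5111 -0.0249  0.1569] [-3.1415e+00  5.1000e-03 -3.0000e-04] [ 0.1 -0.4 -0.9] 0.0003202725853149258
shift mm [ 3.2  0.2 61.9] turn -0.02
```

View pics/c2.png

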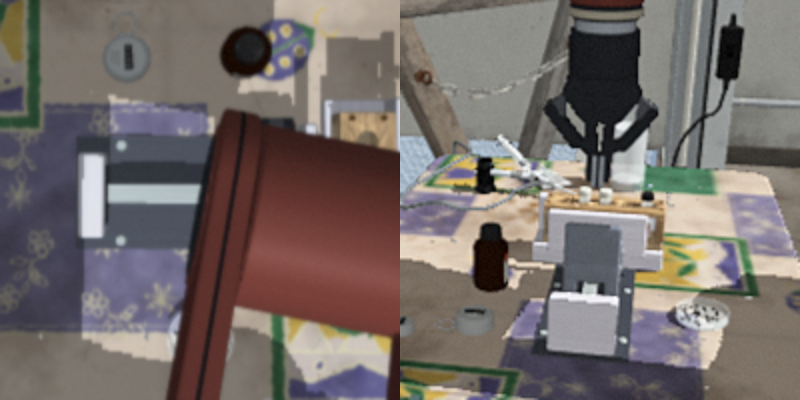

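The view shows the shut fingers (side pixel ≈ (597,180) in the crop) lined up over the jaw trough, with clear space around. I'll go down onto the pad.

>>> jog_arm(moves="3 0 30 0;3 0 50 0;3 0 57 0;3 0 60 0;3 0 60 0")

```text
time_s: 3.0
eef_pos: [0.5184, -0.0257, 0.1025]
orientation: [3.14, -0.005, -0.0]
ft_force: [-0.2, 0.0, 0.7]
grip_width: -0.002
```

```bash
python3 go.py "[.514,-.025,.086]"
```

```text
3.0 [ 0.5184 -0.0257  0.1025] [ 3.1398e+00 -4.9000e-03 -4.0000e-04] [-0.2  0.   0.7] -0.0020471432501721373
shift mm [-4.5 -0.7 16.4] turn -0.02
```

>>> jog_arm(moves="-4 0 2 0;-4 0 5 0;-4 0 8 0;-4 0 8 0;-4 0 8 0")

```text
time_s: 3.62
eef_pos: [0.5145, -0.0257, 0.0945]
orientation: [3.14, -0.005, -0.0]
ft_force: [-0.1, -0.2, 1.5]
grip_width: 0.001
```

```bash
python3 go.py "[.514,-.025,.086]"
```

```text
3.625 [ 0.5145 -0.0257  0.0945] [ 3.1398e+00 -4.7000e-03 -3.0000e-04] [-0.1 -0.2  1.5] 0.0005554992429228157
shift mm [-0.5 -0.7  8.5] turn -0.02
```

>>> jog_arm(moves="0 0 2 0;0 0 4 0;0 0 4 0;0 0 4 0")

```text
time_s: 4.12
eef_pos: [0.5145, -0.0257, 0.0906]
orientation: [3.14, -0.005, -0.0]
ft_force: [-1.5, 0.5, 4.0]
grip_width: 0.001
```

>>> jog_arm(moves="0 0 2 0;0 0 4 0;0 0 4 0;0 0 4 0")

```text
time_s: 4.62
eef_pos: [0.5146, -0.0257, 0.087]
orientation: [3.14, -0.005, -0.0]
ft_force: [-2.3, -0.2, 7.5]
grip_width: 0.002
```

>>> jog_arm(moves="0 0 1 0;0 0 1 0;0 0 1 0")

```text
time_s: 5.0
eef_pos: [0.5147, -0.0257, 0.0869]
orientation: [3.14, -0.005, -0.0]
ft_force: [-5.2, 1.4, 12.9]
grip_width: -0.001
```

>>> jog_arm(moves="0 -4 1 0;0 -8 1 0;0 -12 1 0;0 -16 1 0;0 -20 1 0")

```text
time_s: 5.62
eef_pos: [0.5148, -0.0064, 0.0869]
orientation: [3.138, -0.004, 0.0]
ft_force: [-5.7, -2.7, 13.9]
grip_width: 0.0
```

>>> jog_arm(moves="0 -5 1 0;0 -10 1 0;0 -15 1 0;0 -20 1 0;0 -25 1 0")

```text
time_s: 6.25
eef_pos: [0.515, 0.0179, 0.0869]
orientation: [3.137, -0.004, 0.0]
ft_force: [-5.9, -2.4, 13.4]
grip_width: -0.003
```

>>> jog_arm(moves="0 -5 1 0;0 -10 1 0;0 -15 1 0;0 -20 1 0;0 -25 1 0")

```text
time_s: 6.88
eef_pos: [0.5151, 0.0424, 0.0869]
orientation: [3.135, -0.004, 0.001]
ft_force: [-6.7, -2.5, 14.7]
grip_width: -0.001
```

```bash
python3 go.py "[.514,.083,.087]"; python3 - <<'E'
from h import *
a=bot.snapshot("top");b=bot.snapshot("side")
a=cv2.resize(a[150:350,200:430],None,fx=2,fy=2);b=cv2.resize(b[100:300,220:420],None,fx=2,fy=2)
cv2.imwrite('pics/c3.png',np.hstack([a[:400,:400],b])[:,:,::-1])
E
```

```text
6.875 [0.5151 0.0424 0.0869] [ 3.1354e+00 -4.3000e-03  6.0000e-04] [-6.7 -2.5 14.7] -0.000903895846603124
shift mm [ -1.1 -40.6  -0.4] turn 0.03
```

View pics/c3.png

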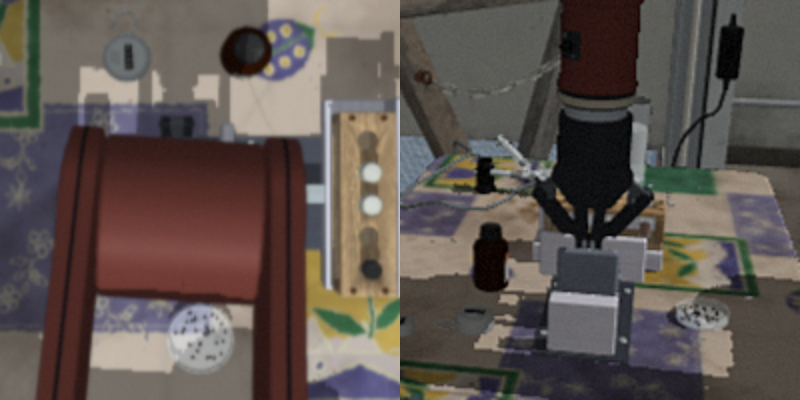

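The picture shows the jaw travelling with the fingers (front plate now at top pixel ≈ (314,215)), with the rack, bottle and dish where they were.

>>> jog_arm(moves="0 -4 1 0;0 -8 1 0;0 -12 1 0;0 -16 1 0;0 -20 1 0")

```text
time_s: 7.6
eef_pos: [0.5152, 0.0624, 0.0869]
orientation: [3.135, -0.004, 0.001]
ft_force: [-6.5, -3.2, 13.4]
grip_width: -0.002
```

>>> jog_arm(moves="0 -3 1 0;0 -6 1 0;0 -9 1 0;0 -12 1 0")

```text
time_s: 8.1
eef_pos: [0.5166, 0.0732, 0.0869]
orientation: [3.133, -0.007, 0.001]
ft_force: [-1.1, -6.2, 8.6]
grip_width: -0.001
```

>>> jog_arm(moves="0 -2 1 0;0 -4 1 0;0 -6 1 0;0 -6 1 0")

```text
time_s: 8.6
eef_pos: [0.5179, 0.0783, 0.0869]
orientation: [3.131, -0.01, 0.002]
ft_force: [-0.2, -4.5, 8.7]
grip_width: -0.001
```

>>> jog_arm(moves="-1 -2 1 0;-1 -3 1 0;-1 -4 1 0;-1 -4 1 0")

```text
time_s: 9.1
eef_pos: [0.5181, 0.0794, 0.0869]
orientation: [3.126, -0.012, 0.002]
ft_force: [-2.5, -13.7, 10.3]
grip_width: -0.002
```

>>> jog_arm(moves="-1 -3 1 0;-1 -3 1 0;-1 -3 1 0")

```text
time_s: 9.48
eef_pos: [0.5181, 0.0794, 0.0869]
orientation: [3.121, -0.013, 0.002]
ft_force: [-3.1, -13.9, 10.8]
grip_width: 0.001
```

The fingers have stopped moving under 14 N, where the end stop was expected. Next I'll lift straight up.

>>> jog_arm(moves="0 0 -4 0;0 0 -10 0;0 1 -20 0;0 4 -40 0;0 4 -70 0")

```text
time_s: 10.1
eef_pos: [0.5162, 0.0771, 0.1568]
orientation: [3.121, -0.011, 0.002]
ft_force: [0.5, -0.1, -1.1]
grip_width: 0.0
```

>>> jog_arm(moves="0 0 -50 0;0 50 -100 0;0 110 -110 0;0 170 -110 0;0 230 -110 0")

```text
time_s: 10.72
eef_pos: [0.5154, -0.1519, 0.2725]
orientation: [3.121, -0.013, 0.003]
ft_force: [0.6, 0.2, -0.1]
grip_width: 0.004
```

>>> jog_arm(moves="-40 60 0 0;-80 120 0 0;-110 180 0 0;-110 180 0 0;-110 180 0 0")

```text
time_s: 11.35
eef_pos: [0.4051, -0.3334, 0.2749]
orientation: [3.121, -0.013, 0.0]
ft_force: [0.9, 1.2, 0.8]
grip_width: 0.001
```

```bash
python3 go.py "[0,0,0]"; python3 - <<'E'
from h import *
a=bot.snapshot("top");b=bot.snapshot("side")
cv2.imwrite('pics/top4.png',a[:,:,::-1])
a=cv2.resize(a[120:320,220:420],None,fx=2,fy=2);b=cv2.resize(b[150:350,220:420],None,fx=2,fy=2)
cv2.imwrite('pics/c4.png',np.hstack([a,b])[:,:,::-1])
E
```

```text
11.35 [ 0.4051 -0.3334  0.2749] [ 3.1213e+00 -1.2800e-02  3.0000e-04] [0.9 1.2 0.8] 0.0006456260438420557
shift mm [-408.5 -338.9  262.8] turn 0.02
```

View pics/c4.png

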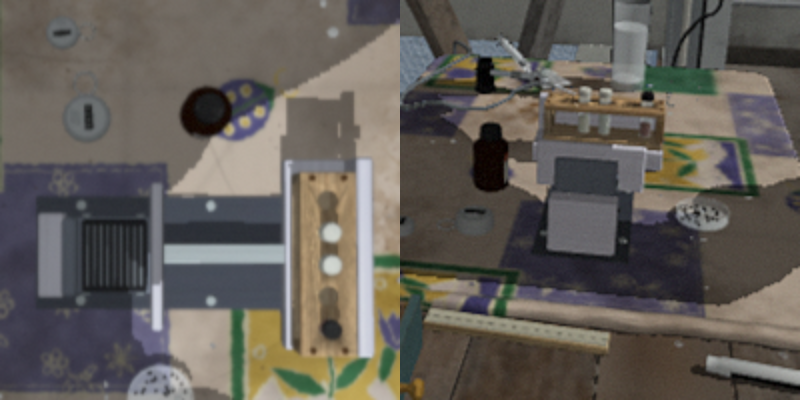

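```bash
python3 - <<'E'
from h import *
im=cv2.imread('pics/top4.png');c=im[200:300,230:310];cv2.imwrite('pics/c5.png',np.hstack([cv2.resize(c,None,fx=5,fy=5,interpolation=cv2.INTER_CUBIC),cv2.resize(cv2.imread('pics/top0.png')[200:300,285:365],None,fx=5,fy=5,interpolation=cv2.INTER_CUBIC)])) 
for n in("release_pad","clamp_jaw","vial_rack","iodine_bottle","petri_dish","tally_counter"):
    for s in bot.boxes_of(n,"top")[:2]: print(n,round(s['p'],2),(np.array(s['box'])*[560,420,560,420]).round(1))
E
```

```text
release_pad 0.8 [277.4 249.3  33.2  33.9]
clamp_jaw 0.64 [277.9 249.8  45.6  69.4]
vial_rack 0.71 [383.7 252.   31.2  88.9]
iodine_bottle 0.73 [323.6 176.9  29.5  28.4]
petri_dish 0.18 [322.2 248.9 166.7  98.8]
tally_counter 0.66 [276.6 247.7  52.4  72.6]
tally_counter 0.51 [249.9 138.   16.1  13.8]
```

View pics/c5.png

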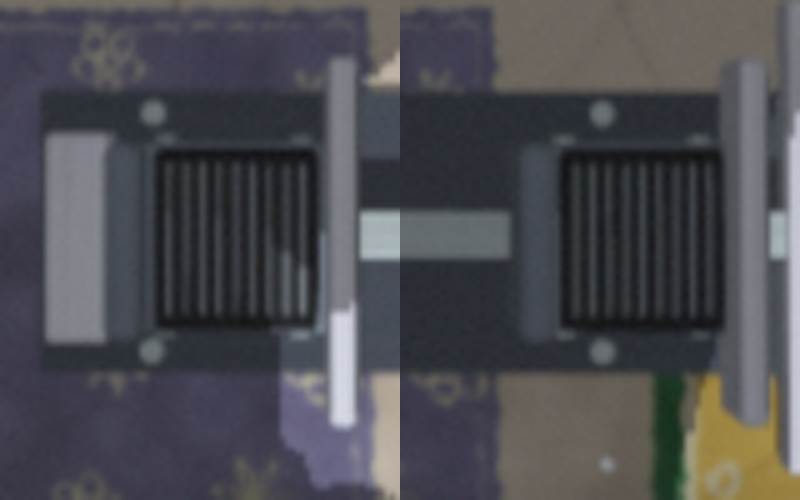

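Jaw back is against the stop (wall at crop x 105–150, stop at 45–107), and the pad centre moved from pixel 333.4 to 277.3, about 93 mm as expected. The images can't show whether the pad is up, so I'll touch it lightly.

>>> jog_arm(moves="110 -180 0 0;110 -240 0 0;110 -300 0 0;110 -360 0 0;110 -393 0 0")

```text
time_s: 12.38
eef_pos: [0.5, -0.0351, 0.2702]
orientation: [3.121, -0.014, 0.006]
ft_force: [0.7, -0.7, -0.2]
grip_width: 0.003
```

>>> jog_arm(moves="0 0 0 0;0 0 0 0")

```text
time_s: 12.62
eef_pos: [0.5, -0.0348, 0.2703]
orientation: [3.12, -0.014, 0.008]
ft_force: [0.9, -1.6, 0.1]
grip_width: -0.001
```

```bash
python3 go.py "[.514,.06,.11]"
```

```text
12.625 [ 0.5    -0.0348  0.2703] [ 3.1205 -0.0136  0.0076] [ 0.9 -1.6  0.1] -0.0008423394787667892
shift mm [ 12.5 -98.  158.4] turn 0.44
```

>>> jog_arm(moves="12 -50 0 0;12 -97 0 0;12 -97 60 0;12 -97 110 0;12 -97 110 0")

```text
time_s: 13.25
eef_pos: [0.5095, 0.0585, 0.1542]
orientation: [3.12, -0.004, 0.005]
ft_force: [-0.2, -0.4, 0.6]
grip_width: -0.003
```

```bash
python3 go.py "[.514,.06,.105]"
```

```text
13.25 [0.5095 0.0585 0.1542] [ 3.1204 -0.0041  0.0054] [-0.2 -0.4  0.6] -0.0027418811087261043
shift mm [ 4.3 -2.5 49.2] turn 0.31
```

>>> jog_arm(moves="4 -2 20 0;4 -2 35 0;4 -2 45 0;4 -2 47 0;4 -2 47 0")

```text
time_s: 13.88
eef_pos: [0.5141, 0.0594, 0.1078]
orientation: [3.12, -0.005, 0.005]
ft_force: [-0.4, 0.4, 0.3]
grip_width: 0.001
```

```bash
python3 go.py "[.514,.06,.094]"
```

```text
13.875 [0.5141 0.0594 0.1078] [ 3.1204 -0.005   0.0054] [-0.4  0.4  0.3] 0.0007868374568651866
shift mm [-0.2 -0.9 13.8] turn 0.31
```

>>> jog_arm(moves="0 0 5 0;0 0 9 0;0 0 11 0;0 0 11 0")

```text
time_s: 14.38
eef_pos: [0.514, 0.0592, 0.0966]
orientation: [3.12, -0.004, 0.005]
ft_force: [0.9, 0.7, -0.5]
grip_width: 0.0
```

>>> jog_arm(moves="0 0 1 0;0 0 2 0;0 0 2 0")

```text
time_s: 14.75
eef_pos: [0.5141, 0.0592, 0.0948]
orientation: [3.12, -0.005, 0.005]
ft_force: [-1.3, -0.6, 2.3]
grip_width: -0.003
```

>>> jog_arm(moves="0 0 1 0;0 0 2 0;0 0 2 0")

```text
time_s: 15.12
eef_pos: [0.5141, 0.0592, 0.0928]
orientation: [3.121, -0.005, 0.005]
ft_force: [-1.6, 0.5, 2.8]
grip_width: 0.001
```

Contact began at TCP z ≈ 0.095 with about 2 N, so the pad is fully up. Now I'll move clear.

>>> jog_arm(moves="0 0 -10 0;0 0 -40 0;0 0 -100 0;0 0 -150 0;0 0 -160 0")

```text
time_s: 15.75
eef_pos: [0.5156, 0.0626, 0.258]
orientation: [3.12, -0.013, 0.006]
ft_force: [0.2, 0.9, 0.3]
grip_width: -0.001
```

>>> jog_arm(moves="0 60 0 0;0 120 0 0;0 180 0 0;0 240 0 0;0 300 0 0")

```text
time_s: 16.38
eef_pos: [0.5165, -0.239, 0.2636]
orientation: [3.121, -0.012, 0.005]
ft_force: [1.6, -0.3, -0.4]
grip_width: 0.001
```

>>> jog_arm(moves="-50 40 0 0;-90 80 0 0;-90 80 0 0;-90 80 0 0")

```text
time_s: 16.88
eef_pos: [0.4267, -0.3192, 0.2636]
orientation: [3.122, -0.012, 0.004]
ft_force: [0.1, 0.2, 0.4]
grip_width: -0.002
```

```bash
python3 go.py "[0,0,0]"; python3 - <<'E'
from h import *
a=bot.snapshot("top");cv2.imwrite('pics/top6.png',a[:,:,::-1])
p=cv2.imread('pics/top4.png')
c=lambda i:cv2.resize(i[120:340,220:420],None,fx=2,fy=2)
cv2.imwrite('pics/c6.png',np.hstack([c(p),c(a[:,:,::-1])]))
E
```

```text
16.875 [ 0.4267 -0.3192  0.2636] [ 3.1221 -0.0118  0.0044] [0.1 0.2 0.4] -0.002175667911041752
shift mm [-428.4 -326.1  252.2] turn 0.25
```

View pics/c6.png

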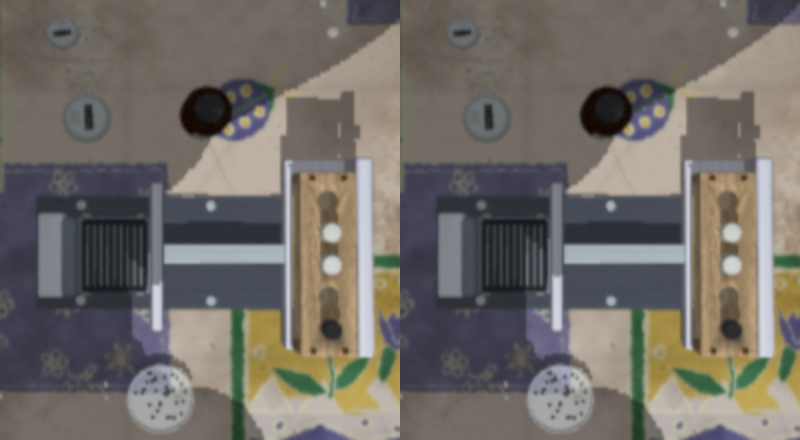

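The jaw is still against the stop, and the rack, bottle (≈(323,176)), counter (≈(263,178)) and dish (≈(300,319)) haven't moved. Handing in.

```bash
python3 -c "
from bench import bot
print(bot.finish_job())"
```

```text
the job is handed in; nothing more can be done
None
```

The clamp is open and the job was handed in at about 17 s of the 32 s allowed; the interface gives no verdict. With the fingers shut I pressed the release pad until it bottomed, at about 13 N. Keeping it down, I pushed the jaw about 93 mm until it stopped moving under 14 N, then lifted straight up.

**Last checks**
- **Jaw:** in the final picture the push wall's back is against the end stop. The pad centre's measured position, about 60 mm in world y, agrees with the 59.5 mm expected for fully open.
- **Pad:** a light touch met it at TCP height 0.095 m with about 2 N, so it had sprung fully up. I then lifted clear, and the force read about zero.
- **Rack, bottle, counter and dish:** they look unmoved against the first picture.

**Checks that failed:** after the move, the trained networks labelled the jaw as the tally counter and the clamp as the petri dish. I judged those two objects by eye instead. The pictures could not show the pad's height, which is why I touched it.

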